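# Check two castings under the height bar

## Task

One of the two boss castings is too tall. Try both in the two-lane height gauge, each in a lane of its own, whichever you like: stand the casting on the open end of the gauge's plate, boss up, and slide it gently along the lane under the bridge bar, feeling for resistance. Leave the one that clears the bar in its lane, fully home against the end stop; when the other comes up against the bar, press lightly for a moment, never hard, then draw it back out and stand it upright in the flat steel tray, leaving everything else where it lies.

Things in the scene. Friction and masses are not known exactly. Their poses are not given: they have to be found in the camera images.
- casting_1: Aluminium casting, 0.2 to 0.37 kg: block 90 (own x) x 40 (own y) x 34 mm high, round boss 26 mm across mid-top. Height with boss is 40 mm on one casting, 44.5 mm on the other (names and places do not tell which). Origin: centre of the underside, z up; same end for end. Stands on the bench, long side roughly across the robot's view (world y).
- casting_2: Aluminium casting, 0.2 to 0.37 kg: block 90 (own x) x 40 (own y) x 34 mm high, round boss 26 mm across mid-top. Height with boss is 40 mm on one casting, 44.5 mm on the other (names and places do not tell which). Origin: centre of the underside, z up; same end for end. Stands on the bench, long side roughly across the robot's view (world y).
- gauge: Two-lane height gauge, fixed to the bench; castings go along its own +x. Origin: bench level, midway between the lanes, below the middle of the bridge bar; lane centre lines at y = +46 (left) and -46 mm (right). Base plate 6 mm thick, 188 mm wide, x = -150 to +62 mm. A casting that is home against the end stop has its origin at x = 0.
- bridge_bar: Fixed rigid steel bar across both lanes: 10 mm deep (gauge x = -5 to +5), 12 high, 184 long, on 14 mm square posts at y = 0 and +-85 mm. Origin: middle of its underside, 42 mm above the plate, 48 above the bench; bolt heads reach 65 mm above the bench. The taller boss meets its front face when that casting's origin is near gauge x = -18 mm.
- end_stop: Fixed rigid steel block across the far end of both lanes, 152 mm wide, 14 deep, 18 high, on the plate. Origin: foot of the middle of the face that a casting meets, at gauge x = +45 mm, y = 0.
- mouth_left (a point): Start of the straight left lane, centre line, top of the plate, gauge x = -60 mm, axes as the gauge. From here to the end stop two guide rails, tops 12 mm above the bench, stand 44 mm apart (2 mm play each side of a casting); from here back to gauge x = -86 they flare to about 51 mm; further back the plate is open. Milled and oiled: castings slide on it with under 2 N.
- mouth_right (a point): The same point of the right lane, which is exactly like the left one.
- seat_left (a point): Point on top of the gauge's plate where the origin of a casting that is home in the left lane lies; axes as the gauge.
- seat_right (a point): The same point of the right lane.
- tray: Flat steel tray for rejects, fixed, outside 170 (own x) x 130 (own y) x 16 mm high, walls and floor 3 mm. Origin: centre of the underside.
- spacer_ring: Bystander, loose, to be left where it lies: steel ring 48 mm across, 18 mm high, origin centre of underside.
- hex_key: Bystander, loose, to be left where it lies: black hex key 94 x 32 mm, 6 mm thick, origin centre of underside.
- paint_marker: Bystander, loose, to be left where it lies: white marker with yellow cap, 120 x 16 mm, origin centre of underside.
There are look-alikes about, which are no part of the job. Leave any orange or red look-alike of the casting_2 alone. What is shaped like the casting_1 but yellow is not meant.

How it is judged:
By the outcome, as a careful person would: the job done as asked, in the order asked, and still so for the second after the job is handed in, with the robot touching nothing.
It also fails if it takes over 69 s, if anything falls off the work surface, if the arm or the gripper's body presses on something with over 40 N, if the wrist force passes 120 N, or if a joint passes its speed limit or range.

## Robot

A 6-joint arm with a two-finger parallel gripper is mounted at the origin on a cart in front of the work surface, level with it; the furniture and walls round the work are solid. World frame = base frame: x ahead of the robot, y to its left, z up, the work surface at z = 0. Lengths are in m, angles in degrees, forces in N, time in s.
With the tool pointing down it reaches from about 0.4 to 0.825 m from the base axis. Payload 7 kg.
Tool frame: the origin (TCP) lies at the very end of the fingers, on their centre line; the grasp point (between the pads) lies 19 mm behind it; z points along the fingers, y is the line along which they close (so a half turn about z gives the same grasp; the last joint's range is limited). The gripper opens to 88 mm and grips with 3 to 60 N. Pads are 19 mm wide; open, the fingers measure 130 mm over their backs; the gripper's body (78 mm by 193 mm) begins 47 mm behind the grasp point.
Start: joints at [-54.425, 20.546, 0.682, 0, -70.136, -16.507], TCP at [0.22, -0.638, 0.227] pointing down, gripper open.
Joint ranges: [-176.03, 176.03], [-82.01, 121.73], [-58.28, 71.71], [-173.87, 95.51], [-174.79, -0.11], [-173.66, 173.66]. Speed limits (degrees/s): [136.94, 136.94, 172.46, 180, 180, 180].

## Interface

Orientations are given as [roll, pitch, yaw] about the fixed x, y, z axes, in that order (R = Rz(yaw) Ry(pitch) Rx(roll)).
In Python, from plant import ctrl, viewer gives the robot as it stands.
- The arm moves only by the tool servo_tool, never from a script. Its argument "rows" is a list of rows, each a list of 6 numbers: the shift along the world's x, y, z in mm, then the turn, a rotation vector about the world's x, y, z in degrees. A call has 1 to 5 rows; each row shifts and turns the commanded pose from where the row before left it; what a row does not reach is not made up. A row lasts 1/12 s, in which the tool goes at most 41.7 mm and 7.16 degrees, less where a joint would pass 70% of its speed; a pose out of reach is approached as far as the arm can. A call is refused whole if a number of a shift passes 41.7 or a number of a turn 7.16, either way. A call with a gripper value outside its range is refused whole. "fingers" is the finger opening in mm, from 0 to 87.6, set as the call begins (left out, the last holds). The fingers move at their own pace and stop on an object; the grip force is fixed at half the most. Time passes only in rows, so rows that do not move let the fingers close. It gives the time, the measured TCP pose, the force and the opening at its end, in the units of the state.
- ctrl.get_obs(): the state, without advancing time (a new reading comes with each control period).
- viewer.snapshot(name): name is "scene" or "top"; returns (picture, depth): 420x560x3 uint8, red, green, blue; 420x560 float32, m along the optical axis (not along the pixel's ray), 0 where there is no reading.
- viewer.calibration(name): a dict with "fx", "fy", "cx", "cy" (pixels), "origin" and "rotation" of the camera in the world. Camera axes: x right, y up, looking along -z (the intrinsics and any distortion apply to the point x, -y, -z); pixel columns grow to the right and rows downward; lengths in m; the calibration is good to about 2 mm. A picture is of the moment at which its call begins. calibration takes no time and is no camera call.
- ctrl.close_job(): hands the job in, once; it reports no verdict.
The state is a dict: "clock": time; "joint_pos": joint angles; "qvel": joint speeds; "tau": joint torques, N m; "tool_pos": TCP position; "orientation": TCP orientation; "force": force on the tool from outside, world axes, zero at the start; "moment": the same for the moment, N m; "opening": finger opening in m.
Only numpy, scipy, OpenCV 4.12 (cv2) and the standard library are available. Lean on these libraries where they do the work, as an engineer would, in place of code of your own. Each camera call takes 0.05 s, during which the arm holds its last target. There are 200 camera calls.

## Working session

There is one attempt and no reset: what is moved stays moved. The work goes in short steps, Python scripts to look and compute and a tool call to move; the robot and the scene stay as the last step left them, time stands still between calls to the robot, and variables do not carry over. Pictures are saved under pics/ and viewed, on a budget of 10 in all, crops included, one or two more only if the job needs it, and the job is handed in when it is done.

Besides the shell and the picture viewer there is one more tool, called after "Request:" by a JSON object that holds its "fn" and its "kwargs", one argument or row to a line. servo_tool: Moves the arm, as the interface text tells. Its arguments: {"type":"object","properties":{"rows":{"type":"array","items":{"type":"array","items":{"type":"number"}}},"fingers":{"type":"number"}},"required":["rows"]}

```bash
mkdir -p pics; ls
cat > h.py <<'E'
import numpy as np, cv2
from plant import ctrl, viewer
def snap(n,f=None):
    p,d=viewer.snapshot(n)
    if f: cv2.imwrite('pics/'+f,cv2.cvtColor(p,cv2.COLOR_RGB2BGR))
    return p,d,viewer.calibration(n)
def cloud(d,c):
    v,u=np.mgrid[:d.shape[0],:d.shape[1]]
    q=np.stack([(u-c['cx'])/c['fx']*d,-(v-c['cy'])/c['fy']*d,-d],-1)
    return q@np.array(c['rotation']).T+np.array(c['origin'])
def ray(c,u,v,z):
    r=np.array(c['rotation'])@np.array([(u-c['cx'])/c['fx'],-(v-c['cy'])/c['fy'],-1]);o=np.array(c['origin'])
    return o+r*(z-o[2])/r[2]
E
python3 - <<'E'
from h import *
for n in('scene','top'):
    p,d,c=snap(n,n+'0.png');print(c);np.savez(n+'0.npz',p=p,d=d)
print(ctrl.get_obs())
E
```

```text
pics
{'fx': 412.35235719258407, 'fy': 412.35235719258407, 'cx': 281.4489969291187, 'cy': 213.46774406587005, 'origin': array([-0.0131601 ,  0.51040595,  0.7459709 ]), 'rotation': array([  47.03658563,   -0.91910711, -128.20447467])}
{'fx': 389.41307251183076, 'fy': 389.41307251183076, 'cx': 283.7100047785387, 'cy': 209.7442936590638, 'origin': array([0.40948817, 0.05836378, 0.97929317]), 'rotation': array([  8.71165368,   0.89060051, -89.65335175])}
{'clock': 0.1, 'joint_pos': array([-5.44247401e+01,  2.05877249e+01,  6.39899807e-01, -1.54689211e-02,
       -7.01352298e+01, -1.65076725e+01]), 'qvel': array([ 0.05339309, -0.10838554,  0.19751177,  0.15758006,  0.00333023,
       -0.05327684]), 'tau': array([-9.79486613e-04, -5.84163272e+01,  2.93751347e+01,  7.01542094e+00,
        1.02293550e-02, -6.78629112e-05]), 'tool_pos': array([ 0.22034817, -0.63757751,  0.22572572]), 'orientation': array([ 1.79916236e+02, -9.65822064e-03, -1.60937672e+02]), 'force': array([-0.08081574, -0.70986802,  0.36910146]), 'moment': array([ 0.02044348, -0.01120089, -0.01064175]), 'opening': 0.087356963312674}
```

```bash
python3 - <<'E'
s=open('h.py').read()
s=s.replace("return p,d,viewer.calibration(n)","c=viewer.calibration(n);c['rotation']=Rotation.from_euler('xyz',c['rotation'],degrees=True).as_matrix()\n    return p,d,c").replace("import numpy as np, cv2","import numpy as np, cv2\nfrom scipy.spatial.transform import Rotation")
open('h.py','w').write(s)
E
cat > heights.py <<'E'
from h import *
p,d,c=snap('top');P=cloud(d,c)
print(np.round(P[60:400:60,40:560:80],3))
E
python3 heights.py | head -60
```

```text
[[[ 1.459e+00  1.339e+00 -8.520e-01]
  [ 9.710e-01  5.230e-01 -1.000e-03]
  [ 9.700e-01  3.040e-01 -1.000e-03]
  [ 9.640e-01  8.700e-02  8.000e-03]
  [ 9.690e-01 -1.290e-01 -2.000e-03]
  [ 9.640e-01 -3.400e-01  8.000e-03]
  [ 1.452e+00 -1.089e+00 -8.510e-01]]

 [[ 1.137e+00  1.305e+00 -8.500e-01]
  [ 7.990e-01  5.110e-01 -0.000e+00]
  [ 7.950e-01  2.950e-01  1.000e-02]
  [ 7.990e-01  8.600e-02  0.000e+00]
  [ 8.000e-01 -1.250e-01 -2.000e-03]
  [ 7.950e-01 -3.300e-01  1.000e-02]
  [ 1.137e+00 -1.061e+00 -8.500e-01]]

 [[ 8.310e-01  1.271e+00 -8.470e-01]
  [ 6.360e-01  4.990e-01 -0.000e+00]
  [ 6.360e-01  2.910e-01  0.000e+00]
  [ 6.370e-01  8.500e-02 -2.000e-03]
  [ 6.360e-01 -1.200e-01  6.000e-03]
  [ 6.380e-01 -3.250e-01 -1.000e-03]
  [ 6.010e-01 -4.310e-01  1.610e-01]]

 [[ 5.400e-01  1.240e+00 -8.440e-01]
  [ 4.810e-01  4.900e-01 -3.000e-03]
  [ 4.810e-01  2.850e-01  0.000e+00]
  [ 4.820e-01  8.300e-02  1.000e-03]
  [ 4.840e-01 -1.180e-01 -1.000e-03]
  [ 4.840e-01 -3.160e-01  3.000e-03]
  [ 5.510e-01 -1.008e+00 -8.420e-01]]

 [[ 2.620e-01  1.215e+00 -8.490e-01]
  [ 3.330e-01  4.740e-01  1.100e-02]
  [ 3.360e-01  2.730e-01  3.000e-02]
  [ 3.350e-01  8.200e-02 -4.000e-03]
  [ 3.360e-01 -1.140e-01 -3.000e-03]
  [ 3.380e-01 -3.090e-01 -1.000e-03]
  [ 2.780e-01 -9.920e-01 -8.560e-01]]

 [[-4.000e-03  1.191e+00 -8.540e-01]
  [-1.000e-03  8.260e-01 -8.550e-01]
  [ 4.000e-03  4.610e-01 -8.490e-01]
  [ 1.120e-01  9.000e-02 -3.750e-01]
  [ 1.100e-02 -2.570e-01 -8.470e-01]
  [ 1.400e-02 -6.120e-01 -8.490e-01]
  [ 1.700e-02 -9.670e-01 -8.510e-01]]]
```

View pics/top0.png

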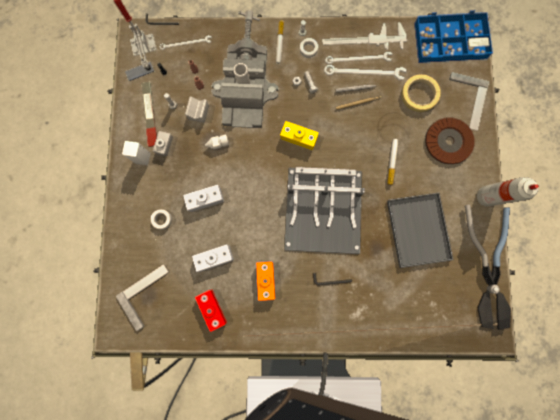

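View pics/scene0.png

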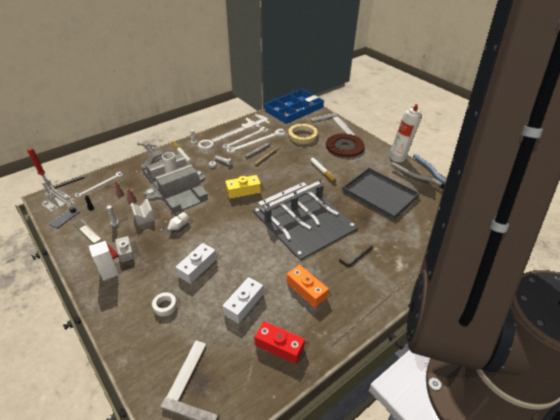

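```bash
cat > seg.py <<'E'
from h import *
def rect(c,m,z,lab):
    cs,_=cv2.findContours(m.astype(np.uint8),cv2.RETR_EXTERNAL,cv2.CHAIN_APPROX_NONE)
    k=max(cs,key=cv2.contourArea).reshape(-1,2)
    w=np.array([ray(c,u,v,z)[:2] for u,v in k])*1000
    (cx,cy),(a,b),ang=cv2.minAreaRect(w.astype(np.float32))
    if a<b: a,b,ang=b,a,ang+90
    print(lab,np.round([cx,cy,a,b,(ang+90)%180-90],1),len(k))
    return w
if __name__=='__main__':
    p,d,c=snap('top');hsv=cv2.cvtColor(p,cv2.COLOR_RGB2HSV);P=cloud(d,c)
    def roi(u0,u1,v0,v1):
        m=np.zeros(d.shape,bool);m[v0:v1,u0:u1]=1;return m
    for l,r in(('far',roi(175,230,178,222)),('near',roi(185,240,238,278))):
        m=r&(hsv[...,2]>150)&(hsv[...,1]<50); rect(c,m,.034,l)
        mt=P[...,2]; q=mt[r&m]; print(np.percentile(q,[5,25,50,75,95]).round(4))
        print(l,'sat/val',hsv[...,2][r].mean())
    for l,r in(('plate',roi(275,370,160,262)),('tray',roi(380,460,185,275))):
        q=hsv[r]
        m=r&(hsv[...,1]<45)
        m=cv2.morphologyEx(m.astype(np.uint8),cv2.MORPH_OPEN,np.ones((3,3)))
        m=cv2.morphologyEx(m,cv2.MORPH_CLOSE,np.ones((5,5)))
        rect(c,m,.006 if l=='plate' else .016,l)
    im=cv2.cvtColor(p,cv2.COLOR_RGB2BGR)
    a=cv2.resize(im[155:265,270:380],None,fx=5,fy=5,interpolation=cv2.INTER_CUBIC)
    cv2.imwrite('pics/g1.png',a)
E
python3 seg.py
```

```text
far [586.  275.4  92.6  40.8 -72.5] 96
[0.0291 0.032  0.0335 0.0353 0.0442]
far sat/val 156.8512396694215
near [436.7 247.2  92.6  40.6 -71.2] 100
[0.0295 0.0321 0.0336 0.0352 0.0401]
near sat/val 162.10863636363635
plate [559.6 -28.2 210.6 192.   -2.9] 305
tray [ 508.7 -261.4  166.   131.2    8.4] 229
```

View pics/g1.png

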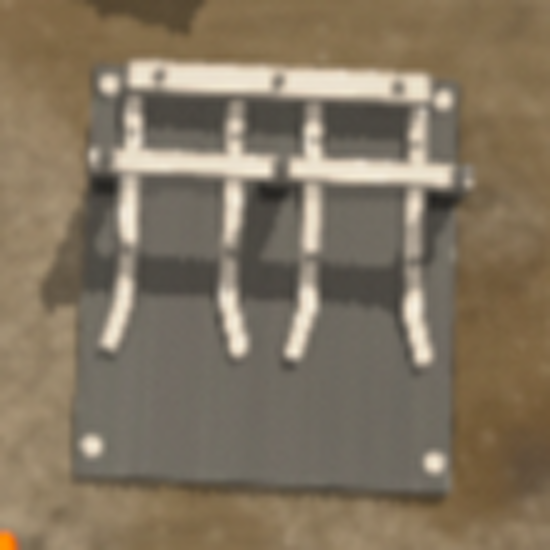

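```bash
cat > g.py <<'E'
from h import *
p,d,c=snap('top');P=cloud(d,c)
def w(x,y,z): return ray(c,270+(x+.5)/5-.5,155+(y+.5)/5-.5,z)[:2]*1000
C=[w(*q,.006) for q in((73,478),(445,493),(460,82),(93,68))]
print('corners',np.round(C,1),[np.linalg.norm(C[i]-C[i-1]).round(1) for i in range(4)])
for n,a,b,z in(('stop near edge',(130,97),(430,103),.024),('bar front',(115,176),(450,188),.06)):
    A,B=w(*a,z),w(*b,z);print(n,A.round(1),B.round(1),np.degrees(np.arctan2(*(B-A)))-180, np.linalg.norm(A-B))
R=[(w(*a,.012),w(*b,.012)) for a,b in(((133,105),(127,245)),((236,105),(230,245)),((314,110),(311,245)),((417,115),(413,245)))]
for A,B in R: print('rail',A.round(1),B.round(1),np.degrees(np.arctan2(*(A-B)[::-1])).round(2))
for l,(u,v) in(('far',(202,198)),('near',(212,258))):
    q=P[v-3:v+3,u-3:u+2,2];print(l,np.median(q),q.mean(),q.std())
for n in ('scene',):
    p2,d2,c2=snap(n);P2=cloud(d2,c2)
    for l,(u,v) in(('far',(196,258)),('near',(243,296))):
        q=P2[v-3:v+3,u-3:u+3,2];print(l,np.median(q),q.mean(),q.std())
E
python3 g.py
```

```text
corners [[ 456.7   72.6]
 [ 450.2 -111.9]
 [ 659.6 -124.4]
 [ 666.6   63.5]] [np.float64(210.1), np.float64(184.6), np.float64(209.7), np.float64(188.0)]
stop near edge [646.9  44.7] [ 644.1 -105.8] -358.9492361446106 150.51013419469018
bar front [598.9  52.4] [ 593.5 -108.2] -358.0708002199812 160.7177350937182
rail [645.7  43. ] [573.4  46. ] -2.32
rail [645.8  -9.4] [573.6  -5.9] -2.78
rail [643.3 -48.9] [573.7 -46.5] -1.98
rail [ 640.8 -101.1] [573.9 -97.7] -2.91
far 0.04362429710440019 0.04373905688631893 0.001498547144861593
near 0.03958226881946858 0.039617018753535654 0.0018812412375971773
far 0.04319565653472496 0.042719507343720146 0.0021750028602969883
near 0.03891637201743131 0.05846080769972691 0.1162191028577603
```

Request:
{"fn": "servo_tool", "kwargs": {
  "rows": [
    [20,34,0,0,0,3.45],
    [20,34,0,0,0,3.45],
    [20,34,0,0,0,3.45],
    [20,34,0,0,0,3.45],
    [20,34,0,0,0,3.45]
  ],
  "fingers": 70
}}

```text
clock: 0.72
tool_pos: [0.3209, -0.4664, 0.2266]
orientation: [-180.0, 0.0, -143.5]
force: [1.0, -0.6, 0.6]
opening: 0.07
```

Request:
{"fn": "servo_tool", "kwargs": {
  "rows": [
    [20,34,0,0,0,3.45],
    [20,34,0,0,0,3.45],
    [20,34,0,0,0,3.45],
    [20,34,0,0,0,3.45],
    [20,34,0,0,0,3.45]
  ]
}}

```text
clock: 1.13
tool_pos: [0.4211, -0.2962, 0.2269]
orientation: [-180.0, 0.0, -126.3]
force: [1.3, 0.0, 0.2]
opening: 0.07
```

Request:
{"fn": "servo_tool", "kwargs": {
  "rows": [
    [7.5,37,0,0,0,3.45],
    [7.5,37,0,0,0,3.45],
    [7.5,37,0,0,0,3.45],
    [7.5,37,0,0,0,3.45],
    [7.5,37,0,0,0,3.45]
  ]
}}

```text
clock: 1.55
tool_pos: [0.4579, -0.1111, 0.2269]
orientation: [-180.0, 0.0, -109.0]
force: [0.3, 0.5, -0.9]
opening: 0.0698
```

Request:
{"fn": "servo_tool", "kwargs": {
  "rows": [
    [7.5,37,0,0,0,3.45],
    [7.5,37,0,0,0,3.45],
    [7,37,0,0,0,3.45],
    [-6.5,34,-15,0,0,3.45],
    [-6.5,34,-15,0,0,3.45]
  ]
}}

```text
clock: 1.97
tool_pos: [0.4674, 0.0682, 0.1969]
orientation: [-179.9, 0.1, -91.8]
force: [0.3, 0.6, -1.0]
opening: 0.0701
```

Request:
{"fn": "servo_tool", "kwargs": {
  "rows": [
    [-6.5,34,-15,0,0,3.45],
    [-6.5,34,-15,0,0,3.45],
    [-6.5,34,-15,0,0,3.45],
    [-6.5,34,-15,0,0,3.45],
    [-6.5,34,-15,0,0,3.45]
  ]
}}

```text
clock: 2.38
tool_pos: [0.4339, 0.2378, 0.1212]
orientation: [-180.0, 0.0, -74.5]
force: [0.6, -0.4, -0.1]
opening: 0.0701
```

Request:
{"fn": "servo_tool", "kwargs": {
  "rows": [
    [-5.3,33,-15,0,0,3.3],
    [0,0,-25,0,0,0],
    [0,0,-25,0,0,0],
    [0,0,-25,0,0,0],
    [0,0,-14,0,0,0]
  ]
}}

```text
clock: 2.8
tool_pos: [0.4281, 0.2684, 0.0152]
orientation: [179.9, -0.1, -71.4]
force: [-0.0, 0.3, -0.1]
opening: 0.0702
```

Request:
{"fn": "servo_tool", "kwargs": {
  "rows": [
    [0,0,-8.2,0,0,0],
    [0,0,0,0,0,0]
  ]
}}

```text
clock: 2.97
tool_pos: [0.4285, 0.2683, 0.0078]
orientation: [179.9, -0.1, -71.4]
force: [0.9, -0.3, 0.4]
opening: 0.07
```

Run:
```python
from h import *
p,d,c=snap('scene')
im=cv2.cvtColor(p,cv2.COLOR_RGB2BGR)
cv2.imwrite('pics/s2.png',cv2.resize(im[200:360,120:340],None,fx=3,fy=3))
print(ctrl.get_obs()['tool_pos'])
```

```text
[0.42910371 0.26882114 0.00903948]
```

View pics/s2.png

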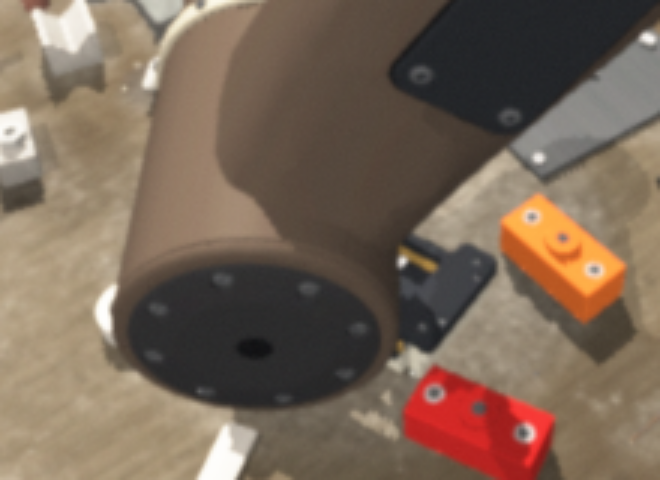

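The arm hides the casting; only the fingers at about (430,290) show. I'll close the fingers and check the opening.

Request:
{"fn": "servo_tool", "kwargs": {
  "rows": [
    [0,0,0,0,0,0],
    [0,0,0,0,0,0],
    [0,0,0,0,0,0],
    [0,0,0,0,0,0],
    [0,0,0,0,0,0]
  ],
  "fingers": 25
}}

```text
clock: 3.43
tool_pos: [0.4294, 0.2693, 0.01]
orientation: [-179.9, 0.0, -71.4]
force: [-0.2, 0.4, 0.8]
opening: 0.0426
```

Request:
{"fn": "servo_tool", "kwargs": {
  "rows": [
    [0,0,0,0,0,0],
    [0,0,0,0,0,0],
    [0,0,5,0,0,0],
    [0,0,10,0,0,0],
    [0,0,10,0,0,0]
  ]
}}

```text
clock: 3.85
tool_pos: [0.4288, 0.2686, 0.0348]
orientation: [179.9, -0.0, -71.4]
force: [0.6, 0.8, -3.4]
opening: 0.0397
```

Request:
{"fn": "servo_tool", "kwargs": {
  "rows": [
    [0,0,20,0,0,0],
    [0,0,20,0,0,0],
    [0,-10,15,0,0,4],
    [2.5,-20,0,0,0,6],
    [2.5,-20,0,0,0,6]
  ]
}}

```text
clock: 4.27
tool_pos: [0.4347, 0.2195, 0.0914]
orientation: [-179.8, 0.0, -55.0]
force: [-0.8, 0.1, -3.1]
opening: 0.0398
```

Request:
{"fn": "servo_tool", "kwargs": {
  "rows": [
    [2.5,-24,0,0,0,6],
    [2.5,-24,0,0,0,6],
    [2.5,-24,0,0,0,6],
    [2.5,-24,0,0,0,6],
    [2.5,-24,0,0,0,6]
  ]
}}

```text
clock: 4.68
tool_pos: [0.4466, 0.0979, 0.0903]
orientation: [-180.0, -0.0, -25.1]
force: [0.6, -0.2, -3.3]
opening: 0.0399
```

Request:
{"fn": "servo_tool", "kwargs": {
  "rows": [
    [2.5,-20,0,0,0,6],
    [2.5,-20,0,0,0,6],
    [2.5,-14,0,0,0,6],
    [2,0,0,0,0,5],
    [0,0,0,0,0,0]
  ]
}}

```text
clock: 5.1
tool_pos: [0.4564, 0.0443, 0.0902]
orientation: [-180.0, -0.0, -2.2]
force: [0.0, 0.7, -2.9]
opening: 0.04
```

Run:
```python
from h import *
o=ctrl.get_obs();print(o['tool_pos'],o['orientation'],o['joint_pos'],o['force'],o['opening'])
p,d,c=snap('scene','s3.png')
p,d,c=snap('top')
im=cv2.cvtColor(p,cv2.COLOR_RGB2BGR)
cv2.imwrite('pics/t3.png',cv2.resize(im[150:300,240:400],None,fx=4,fy=4))
```

```text
[0.4564339  0.04428797 0.09018726] [-1.79976552e+02 -4.19069298e-02 -2.24979747e+00] [ 3.02687308e+01  8.26835470e+00 -3.64027743e+01  3.87875827e-03
 -4.52809294e+01  5.74787522e+01] [ 0.0379183   0.66370716 -2.86327147] 0.039978565393838816
```

View pics/s3.png

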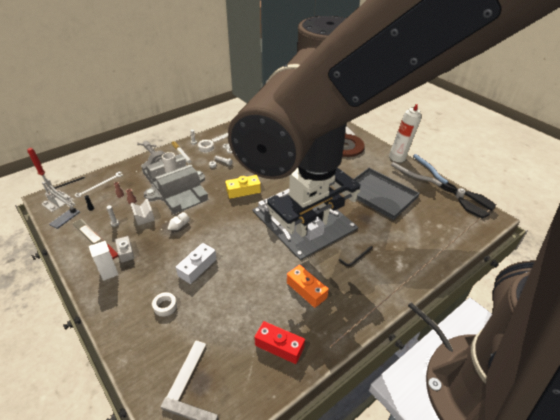

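Request:
{"fn": "servo_tool", "kwargs": {
  "rows": [
    [2,-19,0,0,0,-0.2],
    [0,0,-25,0,0,0],
    [0,0,-25,0,0,0],
    [0,0,-18,0,0,0],
    [0,0,-3,0,0,0]
  ]
}}

```text
clock: 5.62
tool_pos: [0.4562, 0.0257, 0.0161]
orientation: [179.9, 0.2, -2.7]
force: [-0.6, -0.4, -0.9]
opening: 0.0399
```

Request:
{"fn": "servo_tool", "kwargs": {
  "rows": [
    [0,0,-2,0,0,0],
    [0,0,0,0,0,0]
  ]
}}

```text
clock: 5.78
tool_pos: [0.4586, 0.0266, 0.0169]
orientation: [180.0, -0.0, -2.6]
force: [0.2, 0.4, -3.3]
opening: 0.0397
```

Request:
{"fn": "servo_tool", "kwargs": {
  "rows": [
    [0,0,-1,0,0,0],
    [0,0,0,0,0,0],
    [0,0,0,0,0,0]
  ]
}}

```text
clock: 6.03
tool_pos: [0.4587, 0.0264, 0.0162]
orientation: [-180.0, -0.1, -2.6]
force: [-0.9, 0.4, -3.3]
opening: 0.0396
```

Request:
{"fn": "servo_tool", "kwargs": {
  "rows": [
    [0,0,-0.7,0,0,0],
    [0,0,0,0,0,0],
    [0,0,0,0,0,0]
  ]
}}

```text
clock: 6.28
tool_pos: [0.4591, 0.0264, 0.0159]
orientation: [-180.0, -0.1, -2.6]
force: [-2.2, 0.4, 6.1]
opening: 0.0397
```

Run:
```python
from h import *
o=ctrl.get_obs();print(o['tool_pos'],o['orientation'],o['force'],o['moment'],o['opening'])
p,d,c=snap('top')
im=cv2.cvtColor(p,cv2.COLOR_RGB2BGR)
cv2.imwrite('pics/t4.png',cv2.resize(im[150:300,240:400],None,fx=4,fy=4))
```

```text
[0.45912647 0.02638437 0.01587764] [-1.79957086e+02 -1.18430561e-01 -2.55598332e+00] [-2.18384741  0.41987368  6.12801397] [-6.22188429e-02  9.23220553e-01 -2.76392558e-04] 0.039652145926120125
```

View pics/t4.png

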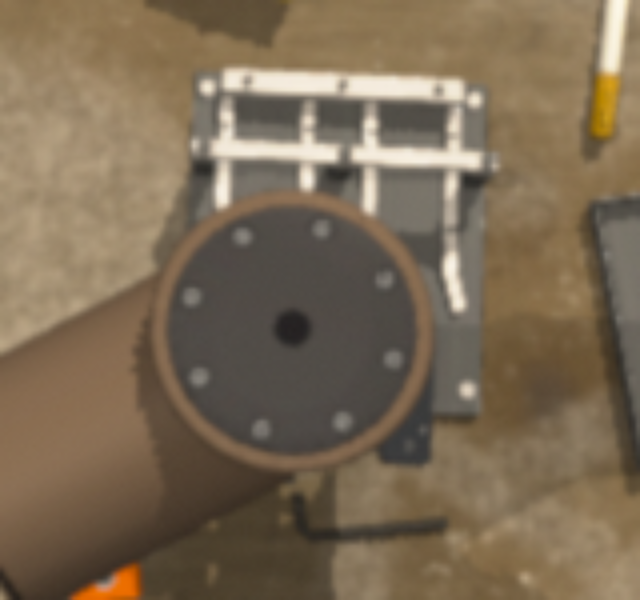

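Request:
{"fn": "servo_tool", "kwargs": {
  "rows": [
    [0,0,0,0,0,0],
    [0,0,0,0,0,0],
    [0,0,0,0,0,0]
  ],
  "fingers": 50
}}

```text
clock: 6.58
tool_pos: [0.4586, 0.0262, 0.015]
orientation: [-180.0, -0.1, -2.6]
force: [-0.2, -0.1, -0.2]
opening: 0.0492
```

Request:
{"fn": "servo_tool", "kwargs": {
  "rows": [
    [0,0,0,0,0,0],
    [0,0,0,0,0,0],
    [0,0,0,0,0,0],
    [0,0,0,0,0,0],
    [0,0,0,0,0,0]
  ],
  "fingers": 25
}}

```text
clock: 7.0
tool_pos: [0.4582, 0.0261, 0.0147]
orientation: [180.0, -0.0, -2.6]
force: [-0.3, -0.0, 1.5]
opening: 0.0399
```

Request:
{"fn": "servo_tool", "kwargs": {
  "rows": [
    [3,-0.6,0,0,0,0],
    [3,-0.6,0,0,0,0],
    [3,-0.6,0,0,0,0],
    [0,0,0,0,0,0]
  ]
}}

```text
clock: 7.33
tool_pos: [0.4681, 0.0243, 0.0147]
orientation: [-180.0, -0.0, -2.6]
force: [1.3, -0.0, 1.8]
opening: 0.0398
```

Request:
{"fn": "servo_tool", "kwargs": {
  "rows": [
    [3,-0.12,0,0,0,0],
    [3,-0.12,0,0,0,0],
    [3,-0.12,0,0,0,0],
    [3,-0.12,0,0,0,0],
    [0,0,0,0,0,0]
  ]
}}

```text
clock: 7.75
tool_pos: [0.4801, 0.0239, 0.0147]
orientation: [-180.0, -0.0, -2.6]
force: [1.2, 0.7, 1.5]
opening: 0.0401
```

Request:
{"fn": "servo_tool", "kwargs": {
  "rows": [
    [3,-0.12,0,0,0,0],
    [3,-0.12,0,0,0,0],
    [3,-0.12,0,0,0,0],
    [3,-0.12,0,0,0,0],
    [0,0,0,0,0,0]
  ]
}}

```text
clock: 8.17
tool_pos: [0.4921, 0.0234, 0.0147]
orientation: [-180.0, -0.0, -2.6]
force: [1.6, -0.3, 1.4]
opening: 0.0399
```

Request:
{"fn": "servo_tool", "kwargs": {
  "rows": [
    [5,-0.21,0,0,0,0],
    [5,-0.21,0,0,0,0],
    [5,-0.21,0,0,0,0],
    [5,-0.21,0,0,0,0],
    [0,0,0,0,0,0]
  ]
}}

```text
clock: 8.58
tool_pos: [0.5126, 0.0226, 0.0147]
orientation: [-180.0, -0.1, -2.6]
force: [1.5, 0.4, 2.6]
opening: 0.0399
```

Request:
{"fn": "servo_tool", "kwargs": {
  "rows": [
    [5,-0.21,0,0,0,0],
    [5,-0.21,0,0,0,0],
    [5,-0.21,0,0,0,0],
    [5,-0.21,0,0,0,0],
    [0,0,0,0,0,0]
  ]
}}

```text
clock: 9.0
tool_pos: [0.5325, 0.0217, 0.0147]
orientation: [-180.0, -0.1, -2.6]
force: [1.7, -2.0, 1.5]
opening: 0.0398
```

Request:
{"fn": "servo_tool", "kwargs": {
  "rows": [
    [5,-0.21,0,0,0,0],
    [5,-0.21,0,0,0,0],
    [3,-0.13,0,0,0,0],
    [3,-0.13,0,0,0,0],
    [0,0,0,0,0,0]
  ]
}}

```text
clock: 9.42
tool_pos: [0.5479, 0.021, 0.0147]
orientation: [-180.0, -0.0, -2.6]
force: [1.2, -0.9, 1.8]
opening: 0.0397
```

Request:
{"fn": "servo_tool", "kwargs": {
  "rows": [
    [2,-0.15,0,0,0,0],
    [2,-0.15,0,0,0,0],
    [2,-0.1,0,0,0,0],
    [2,-0.1,0,0,0,0]
  ]
}}

```text
clock: 9.75
tool_pos: [0.555, 0.0204, 0.0147]
orientation: [-180.0, 0.0, -2.6]
force: [-1.9, -0.6, 5.3]
opening: 0.0395
```

Request:
{"fn": "servo_tool", "kwargs": {
  "rows": [
    [2,-0.1,0,0,0,0],
    [2,-0.1,0,0,0,0],
    [2,-0.1,0,0,0,0]
  ]
}}

```text
clock: 10.0
tool_pos: [0.561, 0.0201, 0.0147]
orientation: [-180.0, 0.0, -2.6]
force: [-2.5, 0.2, 5.4]
opening: 0.0398
```

Request:
{"fn": "servo_tool", "kwargs": {
  "rows": [
    [1.5,-0.07,0,0,0,0],
    [1.5,-0.07,0,0,0,0],
    [0,0,0,0,0,0]
  ]
}}

```text
clock: 10.25
tool_pos: [0.5644, 0.02, 0.0147]
orientation: [-180.0, -0.0, -2.6]
force: [-1.5, -0.6, 4.5]
opening: 0.04
```

Request:
{"fn": "servo_tool", "kwargs": {
  "rows": [
    [1.5,-0.07,0.3,0,0,0],
    [1.5,-0.07,0,0,0,0],
    [1.5,-0.07,0,0,0,0],
    [0,0,0,0,0,0]
  ]
}}

```text
clock: 10.58
tool_pos: [0.5689, 0.0198, 0.0147]
orientation: [180.0, 0.0, -2.6]
force: [0.5, -0.8, 0.2]
opening: 0.0395
```

Request:
{"fn": "servo_tool", "kwargs": {
  "rows": [
    [1.5,-0.07,0,0,0,0],
    [1.5,-0.07,0,0,0,0],
    [1.5,-0.07,0,0,0,0],
    [0,0,0,0,0,0]
  ]
}}

```text
clock: 10.92
tool_pos: [0.5734, 0.0196, 0.0147]
orientation: [180.0, 0.0, -2.6]
force: [-0.1, -0.1, -0.8]
opening: 0.0399
```

Request:
{"fn": "servo_tool", "kwargs": {
  "rows": [
    [1,-0.05,0,0,0,0],
    [1,-0.05,0,0,0,0],
    [0,0,0,0,0,0]
  ]
}}

```text
clock: 11.17
tool_pos: [0.5752, 0.0194, 0.0148]
orientation: [180.0, 0.0, -2.6]
force: [-0.0, 0.6, -1.9]
opening: 0.0399
```

Request:
{"fn": "servo_tool", "kwargs": {
  "rows": [
    [1,-0.05,0,0,0,0],
    [1,-0.05,0,0,0,0],
    [0,0,0,0,0,0]
  ]
}}

```text
clock: 11.42
tool_pos: [0.5772, 0.0194, 0.0148]
orientation: [180.0, 0.0, -2.6]
force: [0.4, -0.4, -2.6]
opening: 0.0399
```

Request:
{"fn": "servo_tool", "kwargs": {
  "rows": [
    [1,-0.05,0,0,0,0],
    [0,0,0,0,0,0]
  ]
}}

```text
clock: 11.58
tool_pos: [0.5783, 0.0193, 0.0149]
orientation: [180.0, 0.0, -2.6]
force: [-0.3, 0.5, -3.1]
opening: 0.0396
```

Request:
{"fn": "servo_tool", "kwargs": {
  "rows": [
    [1,-0.05,0,0,0,0],
    [0,0,0,0,0,0]
  ]
}}

```text
clock: 11.75
tool_pos: [0.5793, 0.0193, 0.0149]
orientation: [180.0, 0.0, -2.6]
force: [0.7, -0.3, -3.9]
opening: 0.0396
```

Request:
{"fn": "servo_tool", "kwargs": {
  "rows": [
    [1,-0.05,-0.4,0,0,0],
    [0,0,0,0,0,0]
  ]
}}

```text
clock: 11.92
tool_pos: [0.5799, 0.0192, 0.0147]
orientation: [180.0, 0.0, -2.6]
force: [-3.3, 0.3, 1.0]
opening: 0.0395
```

Request:
{"fn": "servo_tool", "kwargs": {
  "rows": [
    [1,-0.05,0,0,0,0],
    [0,0,0,0,0,0]
  ]
}}

```text
clock: 12.08
tool_pos: [0.58, 0.0191, 0.0147]
orientation: [180.0, 0.1, -2.6]
force: [-7.4, 3.0, 4.5]
opening: 0.04
```

Request:
{"fn": "servo_tool", "kwargs": {
  "rows": [
    [1,-0.05,0,0,0,0],
    [0,0,0,0,0,0]
  ]
}}

```text
clock: 12.25
tool_pos: [0.58, 0.0191, 0.0147]
orientation: [180.0, 0.2, -2.6]
force: [-10.3, 4.4, 9.2]
opening: 0.0396
```

Request:
{"fn": "servo_tool", "kwargs": {
  "rows": [
    [0,0,0,0,0,0],
    [0,0,0,0,0,0],
    [0,0,0,0,0,0]
  ],
  "fingers": 56
}}

```text
clock: 12.5
tool_pos: [0.583, 0.0193, 0.0149]
orientation: [-180.0, -0.1, -2.6]
force: [-0.7, 0.6, -0.4]
opening: 0.0532
```

Request:
{"fn": "servo_tool", "kwargs": {
  "rows": [
    [0,0,10,0,0,0],
    [0,0,20,0,0,0],
    [0,0,25,0,0,0],
    [0,0,25,0,0,0],
    [0,0,25,0,0,0]
  ]
}}

```text
clock: 12.92
tool_pos: [0.5824, 0.019, 0.1215]
orientation: [180.0, -0.0, -2.6]
force: [0.6, -0.3, -0.1]
opening: 0.056
```

Request:
{"fn": "servo_tool", "kwargs": {
  "rows": [
    [0,23.2,0,0,0,-5.8],
    [0,23.2,0,0,0,-5.8],
    [0,23.2,0,0,0,-5.8],
    [0,23.2,0,0,0,-5.8],
    [0,23.2,0,0,0,-5.8]
  ],
  "fingers": 70
}}

```text
clock: 13.33
tool_pos: [0.5825, 0.1361, 0.1207]
orientation: [-179.9, -0.0, -31.9]
force: [0.7, -0.7, 0.6]
opening: 0.0696
```

Request:
{"fn": "servo_tool", "kwargs": {
  "rows": [
    [0,23.2,0,0,0,-5.8],
    [0,23.2,0,0,0,-5.8],
    [0,23.2,0,0,0,-5.8],
    [0,23.2,0,0,0,-5.8],
    [0,23.2,0,0,0,-5.8]
  ]
}}

```text
clock: 13.75
tool_pos: [0.5824, 0.2523, 0.1206]
orientation: [-179.9, -0.0, -60.9]
force: [0.0, 0.3, 0.8]
opening: 0.0697
```

Request:
{"fn": "servo_tool", "kwargs": {
  "rows": [
    [0,23.2,0,0,0,-5.8],
    [0,23.2,0,0,0,-6],
    [0,0,0,0,0,0]
  ]
}}

```text
clock: 14.0
tool_pos: [0.5827, 0.3012, 0.1203]
orientation: [-179.9, 0.0, -72.6]
force: [1.1, 0.3, 0.0]
opening: 0.0698
```

Run:
```python
from h import *
o=ctrl.get_obs();print(o['tool_pos'],o['orientation'],o['force'],o['opening'])
p,d,c=snap('top')
im=cv2.cvtColor(p,cv2.COLOR_RGB2BGR)
cv2.imwrite('pics/t5.png',cv2.resize(im[130:280,170:400],None,fx=3.4,fy=3.4,interpolation=cv2.INTER_CUBIC))
```

```text
[0.58274394 0.3012144  0.1203218 ] [-1.79889798e+02  2.97047951e-02 -7.26157144e+01] [1.09405882 0.28780572 0.00407762] 0.06984312033794507
```

View pics/t5.png

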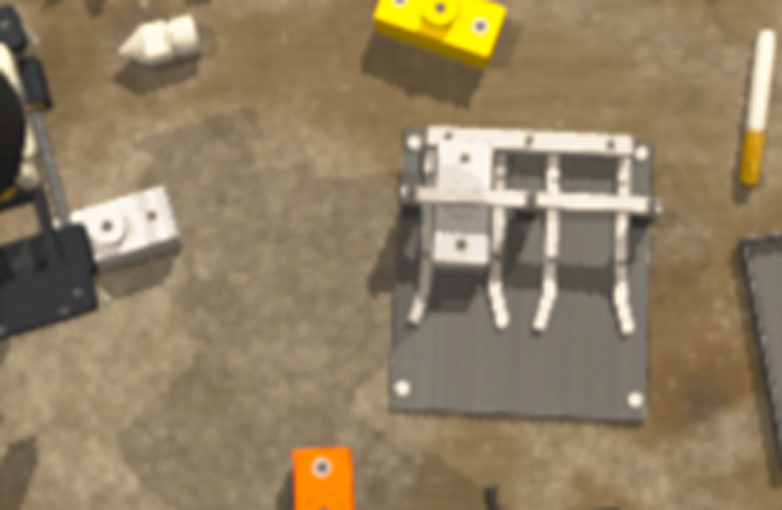

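The near casting sits home in the left lane at about (463,200), touching the end stop with no gap visible. The far casting lies at (120,225), partly under the gripper. I'll go down on it.

Request:
{"fn": "servo_tool", "kwargs": {
  "rows": [
    [-3.6,-4,-20,0,0,0],
    [0,0,-25,0,0,0],
    [0,0,-25,0,0,0],
    [0,0,-25,0,0,0],
    [0,0,-12,0,0,0]
  ]
}}

```text
clock: 14.47
tool_pos: [0.5774, 0.2918, 0.0102]
orientation: [179.8, -0.1, -72.4]
force: [-0.1, -0.2, 0.6]
opening: 0.07
```

Request:
{"fn": "servo_tool", "kwargs": {
  "rows": [
    [0,0,-4,0,0,0],
    [0,0,0,0,0,0]
  ]
}}

```text
clock: 14.63
tool_pos: [0.5786, 0.2929, 0.0082]
orientation: [179.9, -0.0, -72.4]
force: [0.7, 0.1, 1.0]
opening: 0.0702
```

Request:
{"fn": "servo_tool", "kwargs": {
  "rows": [
    [0,0,0,0,0,0],
    [0,0,0,0,0,0],
    [0,0,0,0,0,0],
    [0,0,0,0,0,0],
    [0,0,0,0,0,0]
  ],
  "fingers": 25
}}

```text
clock: 15.05
tool_pos: [0.5789, 0.2938, 0.0094]
orientation: [-179.9, 0.0, -72.4]
force: [-0.0, -0.3, -0.2]
opening: 0.0426
```

Request:
{"fn": "servo_tool", "kwargs": {
  "rows": [
    [0,0,0,0,0,0],
    [0,0,0,0,0,0],
    [0,0,5,0,0,0],
    [0,0,10,0,0,0],
    [0,0,10,0,0,0]
  ]
}}

```text
clock: 15.47
tool_pos: [0.5782, 0.2931, 0.0338]
orientation: [179.9, -0.0, -72.4]
force: [0.5, 0.7, -1.4]
opening: 0.0402
```

Request:
{"fn": "servo_tool", "kwargs": {
  "rows": [
    [0,0,20,0,0,0],
    [0,0,20,0,0,0],
    [0,0,20,0,0,0],
    [-4,-12,20,0,0,4],
    [-8.7,-25.8,10,0,0,5]
  ]
}}

```text
clock: 15.88
tool_pos: [0.5678, 0.2581, 0.1271]
orientation: [-179.7, 0.0, -63.1]
force: [1.5, 0.2, -1.6]
opening: 0.0395
```

Request:
{"fn": "servo_tool", "kwargs": {
  "rows": [
    [-8.7,-25.8,0,0,0,5],
    [-8.7,-25.8,0,0,0,5],
    [-8.7,-25.8,0,0,0,5],
    [-8.7,-25.8,0,0,0,5],
    [-8.7,-25.8,0,0,0,5]
  ]
}}

```text
clock: 16.3
tool_pos: [0.5218, 0.1256, 0.1246]
orientation: [-179.9, -0.0, -38.1]
force: [1.9, -0.5, -1.0]
opening: 0.0395
```

Request:
{"fn": "servo_tool", "kwargs": {
  "rows": [
    [-8.7,-25.8,0,0,0,5],
    [-8.7,-25.8,0,0,0,5],
    [-8.7,-25.8,0,0,0,5],
    [-8.7,-25.8,0,0,0,5],
    [-8.7,-25.8,0,0,0,5]
  ]
}}

```text
clock: 16.72
tool_pos: [0.4784, -0.0034, 0.1246]
orientation: [-180.0, -0.1, -13.1]
force: [0.5, -0.8, -1.3]
opening: 0.0398
```

Request:
{"fn": "servo_tool", "kwargs": {
  "rows": [
    [-8.7,-25.8,0,0,0,5],
    [-8.7,-25.8,0,0,0,5],
    [-4,-12,0,0,0,0.9],
    [0,0,0,0,0,0]
  ]
}}

```text
clock: 17.05
tool_pos: [0.4562, -0.0679, 0.1244]
orientation: [-180.0, -0.0, -2.5]
force: [0.1, 0.4, -3.2]
opening: 0.0392
```

Request:
{"fn": "servo_tool", "kwargs": {
  "rows": [
    [1,0,-25,0,0,-0.1],
    [0,0,-30,0,0,0],
    [0,0,-25,0,0,0],
    [0,0,-18,0,0,0],
    [0,0,-8,0,0,0]
  ]
}}

```text
clock: 17.47
tool_pos: [0.4575, -0.0658, 0.016]
orientation: [180.0, 0.1, -2.6]
force: [-0.3, 0.6, -2.2]
opening: 0.0397
```

Request:
{"fn": "servo_tool", "kwargs": {
  "rows": [
    [0,0,-1.5,0,0,0],
    [0,0,0,0,0,0],
    [0,0,0,0,0,0]
  ]
}}

```text
clock: 17.72
tool_pos: [0.4595, -0.0655, 0.0171]
orientation: [-180.0, -0.1, -2.6]
force: [0.1, -0.2, -2.4]
opening: 0.0396
```

Request:
{"fn": "servo_tool", "kwargs": {
  "rows": [
    [0,-2,-0.9,0,0,0],
    [0,0,0,0,0,0],
    [0,0,0,0,0,0]
  ]
}}

```text
clock: 17.97
tool_pos: [0.4589, -0.0679, 0.0158]
orientation: [-180.0, -0.1, -2.6]
force: [1.1, -0.2, -1.9]
opening: 0.04
```

Request:
{"fn": "servo_tool", "kwargs": {
  "rows": [
    [0,0,-0.7,0,0,0],
    [0,0,0,0,0,0],
    [0,0,0,0,0,0]
  ]
}}

```text
clock: 18.22
tool_pos: [0.459, -0.0678, 0.0151]
orientation: [-180.0, -0.1, -2.6]
force: [-1.6, 1.3, 6.3]
opening: 0.0396
```

Standing on the plate. I'll regrip to square it up, then advance.

Request:
{"fn": "servo_tool", "kwargs": {
  "rows": [
    [0,0,0,0,0,0],
    [0,0,0,0,0,0],
    [0,0,0,0,0,0]
  ],
  "fingers": 50
}}

```text
clock: 18.47
tool_pos: [0.4585, -0.0679, 0.0145]
orientation: [-180.0, -0.0, -2.6]
force: [0.3, 0.4, -0.5]
opening: 0.0494
```

Request:
{"fn": "servo_tool", "kwargs": {
  "rows": [
    [0,0,0,0,0,0],
    [0,0,0,0,0,0],
    [0,0,0,0,0,0],
    [0,0,0,0,0,0],
    [0,0,0,0,0,0]
  ],
  "fingers": 25
}}

```text
clock: 18.88
tool_pos: [0.4585, -0.0679, 0.0144]
orientation: [180.0, 0.0, -2.6]
force: [-0.3, -0.3, -0.6]
opening: 0.0395
```

Request:
{"fn": "servo_tool", "kwargs": {
  "rows": [
    [3,-0.12,0,0,0,0],
    [3,-0.12,0,0,0,0],
    [3,-0.12,0,0,0,0],
    [3,-0.12,0,0,0,0],
    [0,0,0,0,0,0]
  ]
}}

```text
clock: 19.3
tool_pos: [0.4713, -0.0683, 0.0144]
orientation: [180.0, -0.0, -2.6]
force: [-0.1, 0.1, -0.9]
opening: 0.0398
```

Request:
{"fn": "servo_tool", "kwargs": {
  "rows": [
    [3,-0.12,0,0,0,0],
    [3,-0.12,0,0,0,0],
    [3,-0.12,0,0,0,0],
    [3,-0.12,0,0,0,0],
    [0,0,0,0,0,0]
  ]
}}

```text
clock: 19.72
tool_pos: [0.4832, -0.0688, 0.0144]
orientation: [180.0, -0.0, -2.6]
force: [0.0, 0.1, -2.3]
opening: 0.0397
```

Request:
{"fn": "servo_tool", "kwargs": {
  "rows": [
    [5,-0.22,-0.2,0,0,0],
    [5,-0.22,0,0,0,0],
    [5,-0.22,0,0,0,0],
    [5,-0.22,0,0,0,0],
    [0,0,0,0,0,0]
  ]
}}

```text
clock: 20.13
tool_pos: [0.5041, -0.0696, 0.0144]
orientation: [-180.0, -0.1, -2.6]
force: [0.8, 0.6, 2.4]
opening: 0.0396
```

Request:
{"fn": "servo_tool", "kwargs": {
  "rows": [
    [5,-0.22,0,0,0,0],
    [5,-0.22,0,0,0,0],
    [5,-0.22,0,0,0,0],
    [5,-0.22,0,0,0,0],
    [0,0,0,0,0,0]
  ]
}}

```text
clock: 20.55
tool_pos: [0.524, -0.0705, 0.0144]
orientation: [-180.0, -0.1, -2.6]
force: [1.8, -0.3, 3.1]
opening: 0.0398
```

Request:
{"fn": "servo_tool", "kwargs": {
  "rows": [
    [4,-0.18,0,0,0,0],
    [4,-0.18,0,0,0,0],
    [4,-0.18,0,0,0,0],
    [4,-0.18,0,0,0,0],
    [0,0,0,0,0,0]
  ]
}}

```text
clock: 20.97
tool_pos: [0.5397, -0.0713, 0.0144]
orientation: [-180.0, -0.1, -2.6]
force: [1.4, 0.4, 3.1]
opening: 0.0398
```

Request:
{"fn": "servo_tool", "kwargs": {
  "rows": [
    [2,-0.09,0,0,0,0],
    [2,-0.09,0,0,0,0],
    [2,-0.09,0,0,0,0],
    [2,-0.09,0,0,0,0],
    [0,0,0,0,0,0]
  ]
}}

```text
clock: 21.38
tool_pos: [0.5469, -0.0717, 0.0144]
orientation: [-180.0, -0.0, -2.6]
force: [0.1, -1.2, 4.3]
opening: 0.04
```

Request:
{"fn": "servo_tool", "kwargs": {
  "rows": [
    [1.5,-0.07,0.1,0,0,0],
    [1.5,-0.07,0,0,0,0],
    [1.5,-0.07,0,0,0,0],
    [0,0,0,0,0,0]
  ]
}}

```text
clock: 21.72
tool_pos: [0.5513, -0.0719, 0.0144]
orientation: [180.0, -0.0, -2.6]
force: [0.2, -0.3, 4.7]
opening: 0.0396
```

Request:
{"fn": "servo_tool", "kwargs": {
  "rows": [
    [1,-0.05,0,0,0,0],
    [1,-0.05,0,0,0,0],
    [1,-0.05,0,0,0,0],
    [0,0,0,0,0,0]
  ]
}}

```text
clock: 22.05
tool_pos: [0.5541, -0.072, 0.0144]
orientation: [180.0, -0.0, -2.6]
force: [-1.0, -0.0, 4.9]
opening: 0.04
```

Request:
{"fn": "servo_tool", "kwargs": {
  "rows": [
    [1,-0.05,0,0,0,0],
    [1,-0.05,0,0,0,0],
    [0,0,0,0,0,0]
  ]
}}

```text
clock: 22.3
tool_pos: [0.5561, -0.0722, 0.0144]
orientation: [180.0, -0.0, -2.6]
force: [-0.1, -0.5, 4.2]
opening: 0.04
```

Request:
{"fn": "servo_tool", "kwargs": {
  "rows": [
    [1,-0.05,0,0,0,0],
    [0,0,0,0,0,0]
  ]
}}

```text
clock: 22.47
tool_pos: [0.557, -0.0722, 0.0144]
orientation: [180.0, -0.0, -2.6]
force: [-1.4, -0.6, 5.0]
opening: 0.0399
```

Request:
{"fn": "servo_tool", "kwargs": {
  "rows": [
    [1,-0.05,0,0,0,0],
    [0,0,0,0,0,0]
  ]
}}

```text
clock: 22.63
tool_pos: [0.558, -0.0723, 0.0144]
orientation: [180.0, -0.0, -2.6]
force: [-0.8, -0.3, 5.2]
opening: 0.04
```

Request:
{"fn": "servo_tool", "kwargs": {
  "rows": [
    [1,-0.05,0,0,0,0],
    [0,0,0,0,0,0]
  ]
}}

```text
clock: 22.8
tool_pos: [0.559, -0.0723, 0.0144]
orientation: [180.0, -0.0, -2.6]
force: [-0.6, -0.7, 5.3]
opening: 0.0402
```

Request:
{"fn": "servo_tool", "kwargs": {
  "rows": [
    [1,-0.05,0,0,0,0],
    [0,0,0,0,0,0]
  ]
}}

```text
clock: 22.97
tool_pos: [0.56, -0.0723, 0.0144]
orientation: [-180.0, -0.0, -2.6]
force: [-0.4, -0.4, 5.5]
opening: 0.0395
```

Request:
{"fn": "servo_tool", "kwargs": {
  "rows": [
    [1,-0.05,0.1,0,0,0],
    [0,0,0,0,0,0]
  ]
}}

```text
clock: 23.13
tool_pos: [0.561, -0.0724, 0.0144]
orientation: [180.0, 0.0, -2.6]
force: [-1.2, -0.2, 5.0]
opening: 0.0398
```

Request:
{"fn": "servo_tool", "kwargs": {
  "rows": [
    [0.8,-0.03,0,0,0,0],
    [0,0,0,0,0,0]
  ]
}}

```text
clock: 23.3
tool_pos: [0.5617, -0.0724, 0.0144]
orientation: [180.0, 0.0, -2.6]
force: [-1.9, 0.1, 4.9]
opening: 0.0395
```

Request:
{"fn": "servo_tool", "kwargs": {
  "rows": [
    [0.8,-0.03,0,0,0,0],
    [0,0,0,0,0,0]
  ]
}}

```text
clock: 23.47
tool_pos: [0.5617, -0.0725, 0.0144]
orientation: [180.0, 0.1, -2.6]
force: [-3.5, 0.5, 7.6]
opening: 0.0398
```

Contact at 561.7, as predicted. I'll press lightly and hold.

Request:
{"fn": "servo_tool", "kwargs": {
  "rows": [
    [0.8,-0.03,0,0,0,0],
    [0,0,0,0,0,0]
  ]
}}

```text
clock: 23.63
tool_pos: [0.5618, -0.0726, 0.0144]
orientation: [180.0, 0.2, -2.6]
force: [-7.3, 2.5, 9.7]
opening: 0.0399
```

Request:
{"fn": "servo_tool", "kwargs": {
  "rows": [
    [0.5,-0.02,0,0,0,0],
    [0,0,0,0,0,0],
    [0,0,0,0,0,0],
    [0,0,0,0,0,0],
    [0,0,0,0,0,0]
  ]
}}

```text
clock: 24.05
tool_pos: [0.5619, -0.0726, 0.0144]
orientation: [180.0, 0.2, -2.6]
force: [-6.7, 2.9, 10.4]
opening: 0.0398
```

Request:
{"fn": "servo_tool", "kwargs": {
  "rows": [
    [0,0,0,0,0,0],
    [0,0,0,0,0,0],
    [0,0,0,0,0,0]
  ]
}}

```text
clock: 24.3
tool_pos: [0.5619, -0.0726, 0.0144]
orientation: [180.0, 0.2, -2.6]
force: [-7.0, 2.6, 12.0]
opening: 0.0398
```

Request:
{"fn": "servo_tool", "kwargs": {
  "rows": [
    [-3,0.13,0.1,0,0,0],
    [-6,0.26,0,0,0,0],
    [-8,0.35,0,0,0,0],
    [-8,0.35,0,0,0,0],
    [-8,0.35,0,0,0,0]
  ]
}}

```text
clock: 24.72
tool_pos: [0.5299, -0.0711, 0.0144]
orientation: [-180.0, 0.0, -2.6]
force: [0.3, -0.3, 1.2]
opening: 0.0397
```

Request:
{"fn": "servo_tool", "kwargs": {
  "rows": [
    [-8,0.35,0,0,0,0],
    [-8,0.35,0,0,0,0],
    [-8,0.35,0,0,0,0],
    [-8,0.35,0,0,0,0],
    [-8,0.35,0,0,0,0]
  ]
}}

```text
clock: 25.13
tool_pos: [0.4897, -0.0693, 0.0144]
orientation: [180.0, 0.0, -2.6]
force: [0.3, 0.2, -1.1]
opening: 0.0399
```

Request:
{"fn": "servo_tool", "kwargs": {
  "rows": [
    [-8,0.35,0,0,0,0],
    [-8,0.35,0,0,0,0],
    [-8,0.35,0,0,0,0],
    [-8,0.35,0,0,0,0],
    [0,0,0,0,0,0]
  ]
}}

```text
clock: 25.55
tool_pos: [0.4568, -0.0681, 0.0145]
orientation: [180.0, 0.1, -2.6]
force: [-0.6, -0.3, -2.6]
opening: 0.0404
```

Run:
```python
from h import *
z=np.load('top0.npz');c=viewer.calibration('top');c['rotation']=Rotation.from_euler('xyz',c['rotation'],degrees=True).as_matrix()
hsv=cv2.cvtColor(z['p'],cv2.COLOR_RGB2HSV)
m=np.zeros(hsv.shape[:2],np.uint8);m[185:275,380:460]=((hsv[...,1]<60)&(hsv[...,2]<130))[185:275,380:460]
m=cv2.morphologyEx(m,cv2.MORPH_OPEN,np.ones((3,3)))
cs,_=cv2.findContours(m,0,1);k=max(cs,key=cv2.contourArea)
q=cv2.approxPolyDP(k,4,True).reshape(-1,2)
for u,v in q: print(u,v,(ray(c,u,v,.016)*1000).round(1))
```

```text
438 193 [ 600.8 -311.9   16. ]
388 201 [ 580.1 -186.5   16. ]
400 266 [ 419.3 -210.1   16. ]
452 259 [ 437. -337.   16.]
```

Request:
{"fn": "servo_tool", "kwargs": {
  "rows": [
    [0,0,10,0,0,0],
    [0,0,20,0,0,0],
    [0,0,25,0,0,0],
    [0,-10,20,0,0,0],
    [4,-22,0,0,0,1.3]
  ]
}}

```text
clock: 25.97
tool_pos: [0.4655, -0.0989, 0.0937]
orientation: [-180.0, -0.4, -1.1]
force: [0.8, 0.4, -2.0]
opening: 0.0396
```

Request:
{"fn": "servo_tool", "kwargs": {
  "rows": [
    [4,-24,0,0,0,1.5],
    [4,-24,0,0,0,1.5],
    [4,-24,0,0,0,1.5],
    [4,-24,0,0,0,1.5],
    [4,-24,0,0,0,1.5]
  ]
}}

```text
clock: 26.38
tool_pos: [0.4831, -0.2211, 0.0896]
orientation: [180.0, -0.0, 6.3]
force: [0.4, -0.1, -1.1]
opening: 0.0398
```

Request:
{"fn": "servo_tool", "kwargs": {
  "rows": [
    [4,-22,0,0,0,1.5],
    [4,-22,0,0,0,0.7],
    [0,0,0,0,0,0],
    [0,0,0,0,0,0]
  ]
}}

```text
clock: 26.72
tool_pos: [0.4907, -0.2649, 0.0891]
orientation: [-180.0, 0.0, 8.3]
force: [-0.4, -1.0, -2.6]
opening: 0.0397
```

Request:
{"fn": "servo_tool", "kwargs": {
  "rows": [
    [0,0,-20,0,0,0],
    [0,0,-25,0,0,0],
    [0,0,-20,0,0,0],
    [0,0,-7,0,0,0],
    [0,0,0,0,0,0]
  ]
}}

```text
clock: 27.13
tool_pos: [0.4895, -0.263, 0.0159]
orientation: [-179.9, 0.2, 8.4]
force: [-0.2, -0.6, -2.1]
opening: 0.0395
```

Request:
{"fn": "servo_tool", "kwargs": {
  "rows": [
    [0,0,-2.5,0,0,0],
    [0,0,0,0,0,0],
    [0,0,0,0,0,0]
  ]
}}

```text
clock: 27.38
tool_pos: [0.4918, -0.2639, 0.0162]
orientation: [180.0, -0.1, 8.4]
force: [-0.0, 0.9, -2.2]
opening: 0.0396
```

Request:
{"fn": "servo_tool", "kwargs": {
  "rows": [
    [0,0,-1,0,0,0],
    [0,0,0,0,0,0],
    [0,0,0,0,0,0]
  ]
}}

```text
clock: 27.63
tool_pos: [0.4911, -0.2639, 0.0146]
orientation: [180.0, -0.0, 8.4]
force: [0.1, -0.0, -1.9]
opening: 0.0397
```

Request:
{"fn": "servo_tool", "kwargs": {
  "rows": [
    [0,0,-1.2,0,0,0],
    [0,0,0,0,0,0],
    [0,0,0,0,0,0]
  ]
}}

```text
clock: 27.88
tool_pos: [0.4908, -0.2639, 0.0128]
orientation: [-180.0, 0.0, 8.4]
force: [0.8, 0.4, -2.4]
opening: 0.0401
```

Request:
{"fn": "servo_tool", "kwargs": {
  "rows": [
    [0,0,-0.8,0,0,0],
    [0,0,0,0,0,0],
    [0,0,0,0,0,0]
  ]
}}

```text
clock: 28.13
tool_pos: [0.4908, -0.2639, 0.012]
orientation: [-180.0, 0.0, 8.4]
force: [-0.4, -0.3, -3.1]
opening: 0.0398
```

Request:
{"fn": "servo_tool", "kwargs": {
  "rows": [
    [0,0,-0.6,0,0,0],
    [0,0,0,0,0,0],
    [0,0,0,0,0,0]
  ]
}}

```text
clock: 28.38
tool_pos: [0.4909, -0.2639, 0.0114]
orientation: [-180.0, 0.0, 8.4]
force: [0.6, 0.4, -3.0]
opening: 0.0395
```

Request:
{"fn": "servo_tool", "kwargs": {
  "rows": [
    [0,0,-0.6,0,0,0],
    [0,0,0,0,0,0],
    [0,0,0,0,0,0]
  ]
}}

```text
clock: 28.63
tool_pos: [0.4909, -0.2639, 0.0114]
orientation: [180.0, -0.0, 8.4]
force: [-1.9, 1.8, 6.0]
opening: 0.0401
```

Request:
{"fn": "servo_tool", "kwargs": {
  "rows": [
    [0,0,-0.3,0,0,0],
    [0,0,0,0,0,0],
    [0,0,0,0,0,0]
  ]
}}

```text
clock: 28.88
tool_pos: [0.4909, -0.264, 0.0114]
orientation: [180.0, -0.0, 8.4]
force: [-2.6, 1.7, 9.5]
opening: 0.0398
```

Request:
{"fn": "servo_tool", "kwargs": {
  "rows": [
    [0,0,0.3,0,0,0],
    [0,0,0,0,0,0],
    [0,0,0,0,0,0],
    [0,0,0,0,0,0]
  ],
  "fingers": 60
}}

```text
clock: 29.22
tool_pos: [0.491, -0.2639, 0.0108]
orientation: [180.0, -0.0, 8.4]
force: [-0.1, -0.2, -0.0]
opening: 0.058
```

Request:
{"fn": "servo_tool", "kwargs": {
  "rows": [
    [0,0,10,0,0,0],
    [0,0,25,0,0,0],
    [0,0,35,0,0,0],
    [0,0,35,0,0,0],
    [0,0,35,0,0,0]
  ]
}}

```text
clock: 29.63
tool_pos: [0.4905, -0.2639, 0.1531]
orientation: [180.0, 0.0, 8.4]
force: [0.9, -0.6, -1.2]
opening: 0.0603
```

Request:
{"fn": "servo_tool", "kwargs": {
  "rows": [
    [-16,-25,15,0,0,0],
    [-20,-30,10,0,0,0],
    [-20,-30,10,0,0,0],
    [-20,-30,10,0,0,0],
    [-20,-30,0,0,0,0]
  ]
}}

```text
clock: 30.05
tool_pos: [0.3947, -0.4107, 0.1992]
orientation: [179.8, -0.2, 8.5]
force: [0.9, -0.3, 0.4]
opening: 0.0598
```

Request:
{"fn": "servo_tool", "kwargs": {
  "rows": [
    [-20,-30,0,0,0,0],
    [-20,-30,0,0,0,0],
    [-20,-30,0,0,0,0],
    [-10,-15,0,0,0,0],
    [0,0,0,0,0,0]
  ]
}}

```text
clock: 30.47
tool_pos: [0.3224, -0.5165, 0.1962]
orientation: [180.0, 0.0, 8.2]
force: [0.5, 0.4, 0.2]
opening: 0.06
```

Run:
```python
from h import *
from seg import rect
o=ctrl.get_obs();print(o['tool_pos'],o['force'])
p,d,c=snap('top');P=cloud(d,c);hsv=cv2.cvtColor(p,cv2.COLOR_RGB2HSV)
m=np.zeros(d.shape,bool);m[195:265,395:446]=1
rect(c,m&(hsv[...,2]>150)&(hsv[...,1]<50),.037,'tray casting')
im=cv2.cvtColor(p,cv2.COLOR_RGB2BGR)
cv2.imwrite('pics/t6.png',cv2.resize(im[150:290,260:470],None,fx=3.8,fy=3.8,interpolation=cv2.INTER_CUBIC))
```

```text
[ 0.32241898 -0.51649563  0.19618193] [0.47825648 0.35624262 0.18337704]
tray casting [ 513.1 -258.3   91.4   41.1    8.4] 102
```

View pics/t6.png

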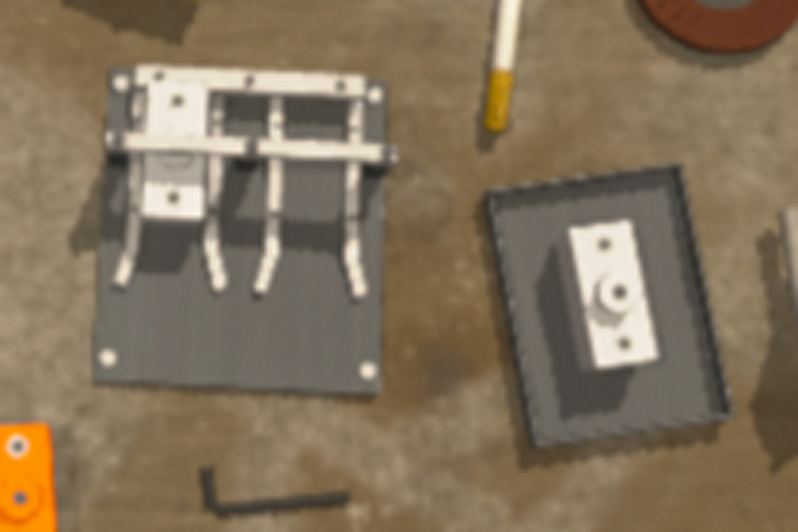

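Run:
```python
from h import *
c=viewer.calibration('top');c['rotation']=Rotation.from_euler('xyz',c['rotation'],degrees=True).as_matrix()
print(ray(c,260+173/3.8,150+217/3.8,.040)*1000, 'expect rear x ~557')
print(ctrl.close_job())
```

```text
[560.05422782  20.61750828  40.        ] expect rear x ~557
the job is handed in; nothing more can be done
None
```

I tried both castings and handed the job in at about 30.6 s. The shorter one is home in the left lane, and the taller one is standing upright in the tray.

- **Left lane:** the casting that started nearer the robot slid under the bar with no clear resistance. It met the end stop at the TCP x I had predicted (580 mm) with about 10 N of push, and I released it there.
- **Right lane:** the other casting met the bar where expected (TCP x 561.7 mm). I pressed with about 7 N for about 0.7 s, drew it straight back out and stood it in the tray.

**Last checks:**
- **Tray:** the top picture shows the casting boss up, about 5 mm from the tray's centre and lined up with it.
- **Home position:** the casting in the left lane shows no gap at the end stop. Its rear edge measured x of about 560 mm against the 557 mm I expected. That 3 mm is within what the camera and pixel reading allow, and it errs towards the stop.
- **Bystanders:** the hex key and marker look unmoved in the last picture. I didn't check the spacer ring again at the end, but nothing was moved close to it.
- **Forces:** the readings reported after each move stayed around 14 N or less. The gripper was clear of everything at hand-in.

No check failed. In the close-up views taken as I lowered each casting, the arm hid the grip, so there I relied on force and finger opening.

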